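# Turn the divider leaf in the red recipe binder

### The arm

A 7-joint arm with a two-finger parallel gripper is mounted at the origin on the work surface. World frame = base frame: x ahead of the robot, y to its left, z up, the work surface at z = 0. Lengths are in m, angles in degrees, forces in N, time in s.
With the tool pointing down it reaches from about 0.35 to 0.775 m from the base axis. Payload 3.1 kg.
Tool frame: the origin (TCP) lies on the centre line of the jaws, within the pads' length; the fingertips stand 14 mm ahead of it and the grasp point (between the pads) lies 5 mm behind it (bot.tip_extent is the distance from the TCP to the fingertips, in m); z points along the fingers, y is the direction in which the jaws open and shut (so a half turn about z gives the same grasp; the last joint's range is limited). The gripper opens to 85 mm and grips with 20 to 120 N. Pads are 22 mm wide; open, the fingers measure 114 mm over their backs; the gripper's body (76 mm by 85 mm) begins 54 mm behind the grasp point. The pads swing forward as they close: fully open they stand 13 mm farther back than shut.
Start: joints at [-73.78, 17.813, 0.802, 86.603, -0.252, 75.585, -1.558], TCP at [0.175, 0.521, 0.209] pointing down, gripper open.
Joint ranges: [-154.91, 154.91], [-16.99, 109.72], [-72.82, 74.43], [7.12, 147.25], [-82.49, 262.49], [11.32, 116.49], [-174.64, 174.64]. Speed limits (degrees/s): [159.86, 159.86, 180, 180, 180, 180, 180].

### API

Orientations are given as a 3x3 rotation matrix whose columns are the frame's x, y, z axes.
In Python, from workcell import telemetry, imaging, bot, find_in, outline_of gives the robot as it stands. The module is installed in compiled form; this text tells all that it offers.
- The arm moves only by the shell command python3 -m crank 'ROWS' [FORCE]. ROWS is JSON, a list of rows, each a list of 7 numbers: the turn, a rotation vector about the tool's x, y, z in degrees, then the shift along the tool's x, y, z in cm, then the opening, from 0 (shut) to 1 (fully open). In form: [[rx, ry, rz, x, y, z, claw], ...]. A call has 1 to 12 rows; each row is the pose to reach, as a shift and turn from the pose commanded when the call began, along the tool's axes at that moment; what a row does not reach only later rows make up. A row lasts 1/10 s, in which the tool goes at most 50 mm and 8.59 degrees, less where a joint would pass 70% of its speed; a pose out of reach is approached as far as the arm can. A call with a gripper value outside its range is refused whole. The fingers move at their own pace and stop on an object; FORCE is the grip in N (left out, the last holds). Time passes only in rows, so rows that repeat a pose let the fingers close. It gives the time, the measured TCP pose, the force and the opening at its end, in the units of the state.
- telemetry.state(): the state, without advancing time (a new reading comes with each control period).
- imaging.read_camera(name): name is "scene" or "top"; returns a dict with "image" (420x560x3 uint8, red, green, blue), "vfov" (degrees; the focal length in pixels is half the picture's height over the tangent of half this angle, whatever the lens; pixels are square), "cx", "cy" (the principal point, pixels), "origin" and "attitude" of the camera in the world. Camera axes: x right, y down, z forward; pixel columns grow to the right and rows downward; lengths in m; the calibration is good to about 2 mm. A picture is of the moment at which its call begins. There is no depth.
- bot.close_job(): hands the job in, once; it reports no verdict.
Trained networks look in a picture, given as the dict that the camera call returned (one of the last four; its "shot" number tells which), for a name from the list of things; names that differ only in an ending like _2 or _b are one class to them, and where a whole thing is asked for, a point or a joint stands for the part that bears it (a point fixed in the world has none). Each returns a list of dicts, best first, with "conf" (0 to 1); they miss things now and then, are a little off and sometimes report something else, mostly with a low value. They report only what shows in the picture. A call takes as long as a camera call.
- find_in(name, picture): "xyz" ([x, y, z] in m, in the coordinates of the camera as it stood for that picture, good to about 4 mm: the middle of the surface that is visible of it).
- outline_of(name, picture): "region" (420x560 bool, what is visible of it).
The state is a dict: "time_s": time; "joint_pos": joint angles; "joint_vel": joint speeds; "tau": joint torques, N m; "eef_pos": TCP position; "tool_rot": TCP orientation; "contact_force": force on the tool from outside, world axes, zero at the start; "torque": the same for the moment, N m; "gripper_width": finger opening in m.
Only numpy, scipy, OpenCV 4.12 (cv2) and the standard library are available. Lean on these libraries where they do the work, as an engineer would, in place of code of your own. Each camera call takes 0.05 s, during which the arm holds its last target.

### The job

Two recipe ring binders lie open on the kitchen counter. In the red one, take the stiff divider leaf by its red tab, turn it over across the rings until it lies flat on the other side showing the picture of the dish, and let go. Leave the leaf of the blue binder as it lies.

Things in the scene. Friction and masses are not known exactly. Their poses are not given: they have to be found in the camera images.
- red_binder: fixed open red ring binder (a like blue one lies beside it, places swap). Cover 170 (x) x 236 (y) x 4 mm. Origin: centre of underside, on the counter; x along the spine, y to its left side, z up. The leaf's hinge line runs along x 27 mm above the origin, inside three rings of 16 mm radius. Card stacks: right (-y) 22 mm high, left 27 mm, both to 106 mm from the hinge line.
- red_tab (a point): grip point in the red tab of the red binder's leaf, mid width and thickness, 128 mm from the hinge line. Leaf: 150 mm along the spine, 4 thick, out to 105 mm. Tab: at mid-edge, 105 to 145 mm out, 30 wide along the spine, 5 thick, free over the counter, centre 24.5 mm up (29.5 when turned). Pinched across its width by the finger ends it pivots in them as the leaf turns. Axes turn with it
- red_leaf (a joint): angle of the red binder's leaf: 0 = flat on the right (-y) side as at the start, 1.57 = upright, 3.14 = flat on the left (+y) side, turned. Swings freely with slight friction and falls to the nearer side when let go; 50 to 100 g
- blue_leaf (a joint): angle of the blue binder's leaf, the same scale; it starts at 0 and is to stay there

How it is judged:
By the outcome, as a careful person would: the job done as asked, in the order asked, and still so for the second after the job is handed in, with the robot touching nothing.
It also fails if it takes over 38 s, if anything falls off the work surface, if the arm or the gripper's body presses on something with over 40 N, if the wrist force passes 120 N, or if a joint passes its speed limit or range.

## Working session

There is one attempt and no reset: what is moved stays moved. The work goes in short steps, Python scripts to look and compute and a shell command to move; the robot and the scene stay as the last step left them, time stands still between calls to the robot, and variables do not carry over. Pictures are saved under pics/ and viewed, and the job is handed in when it is done.

```bash
mkdir -p pics; cat > h.py <<'E'
import numpy as np, cv2
from workcell import telemetry, imaging, bot, find_in, outline_of
def cam(n):
    p=imaging.read_camera(n); return p
def w(p,c): return np.array(p["origin"])+np.array(p["attitude"])@np.array(c)
def save(p,f): cv2.imwrite("pics/"+f,cv2.cvtColor(p["image"],cv2.COLOR_RGB2BGR))
E
python3 - <<'E'
from h import *
np.set_printoptions(precision=4,suppress=True)
s=telemetry.state(); print(s)
for n in("scene","top"):
    p=cam(n); save(p,n+"1.png"); print(n,p["vfov"],p["cx"],p["cy"],p["origin"],p["attitude"])
    for k in("red_binder","red_tab","red_leaf","blue_leaf"):
        for d in find_in(k,p): print(k,d["conf"],w(p,d["xyz"]))
E
```

```text
{'time_s': 0.0, 'joint_pos': array([-73.7809,  17.8619,   0.8007,  86.6925,  -0.252 ,  75.5858,
        -1.5583]), 'joint_vel': array([-0.0102,  0.0206,  0.0056,  0.1348,  0.0193, -0.0628, -0.0328]), 'tau': array([ -0.0004, -37.9916,   0.1456, -23.059 ,   0.012 ,   0.0137,
         0.    ]), 'eef_pos': array([0.1752, 0.5205, 0.2079]), 'tool_rot': array([[-0.9478,  0.319 , -0.0007],
       [ 0.319 ,  0.9477, -0.0023],
       [-0.0001, -0.0024, -1.    ]]), 'contact_force': array([-0.1216, -0.2713,  0.7522]), 'torque': array([ 0.0322, -0.036 , -0.0376]), 'gripper_width': 0.08524456204788816}
scene 57.211465164955975 280.9473819138092 209.89284157458826 [ 0.905  -0.4579  0.6842] [[ 0.7334  0.5126 -0.4466]
 [ 0.6798 -0.5542  0.4803]
 [-0.0013 -0.6559 -0.7549]]
red_binder 0.82 [ 0.5138 -0.2002  0.028 ]
red_tab 0.83 [ 0.5067 -0.2434  0.0274]
red_leaf 0.91 [ 0.5086 -0.2483  0.0299]
blue_leaf 0.7 [0.4511 0.1239 0.0269]
top 44.01595848945972 274.9769331368514 213.96309664637232 [ 0.4485 -0.0752  1.0372] [[ 0.0169 -0.9982  0.0575]
 [-0.9998 -0.0167  0.0052]
 [-0.0042 -0.0576 -0.9983]]
red_binder 0.56 [ 0.4978 -0.1856  0.0305]
red_tab 0.61 [ 0.5061 -0.2432  0.0266]
red_leaf 0.97 [ 0.5048 -0.2396  0.0244]
blue_leaf 0.82 [0.4474 0.125  0.032 ]
```

View pics/scene1.png

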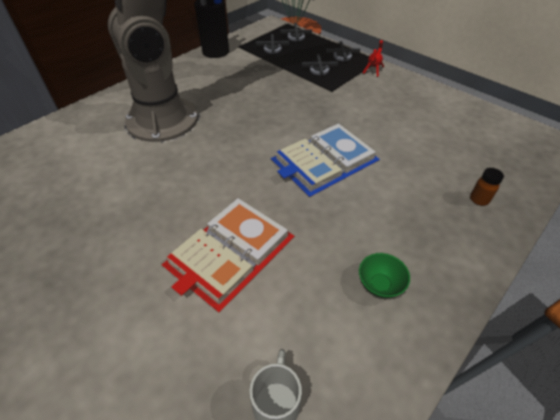

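View pics/top1.png

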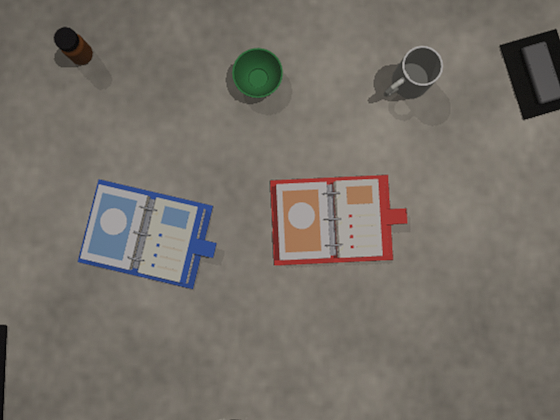

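The top view shows the red binder centred near px (332,220), its tab at (397,216) on the right, and the blue binder at (147,233). I'll fit the red binder's pose next.

```bash
cat > fit.py <<'E'
from h import *
from scipy.optimize import least_squares
# fit: cover rect corners + tab in both views through mask IoU-like contour points
def proj(p,X):
    f=210/np.tan(np.radians(p["vfov"]/2)); c=(np.atleast_2d(X)-p["origin"])@np.array(p["attitude"])
    return np.c_[p["cx"]+f*c[:,0]/c[:,2],p["cy"]+f*c[:,1]/c[:,2]]
def pixray(p,uv,z):
    f=210/np.tan(np.radians(p["vfov"]/2)); d=np.array(p["attitude"])@np.array([(uv[0]-p["cx"])/f,(uv[1]-p["cy"])/f,1])
    o=np.array(p["origin"]); return o+d*(z-o[2])/d[2]
def tf(q,P): 
    c,s=np.cos(q[2]),np.sin(q[2]); P=np.atleast_2d(P)
    return np.c_[q[0]+c*P[:,0]-s*P[:,1],q[1]+s*P[:,0]+c*P[:,1],P[:,2]]
E
python3 - <<'E'
from fit import *
np.set_printoptions(precision=4,suppress=True)
P=[cam("scene"),cam("top")]
M=[]
for p in P:
    d=outline_of("red_binder",p)[0]; m=d["region"]; 
    hsv=cv2.cvtColor(p["image"],cv2.COLOR_RGB2HSV); red=((hsv[...,0]<6)|(hsv[...,0]>174))&(hsv[...,1]>150)
    print(d["conf"],m.sum(),minmax:=[np.argwhere(m).min(0),np.argwhere(m).max(0)])
    t=outline_of("red_tab",p)[0]; print("tab",t["conf"],t["region"].sum(),np.argwhere(t["region"]).mean(0)[::-1])
    a,b=minmax; r=np.zeros_like(m); r[a[0]-15:b[0]+15,a[1]-25:b[1]+25]=1
    M.append(cv2.morphologyEx((m|t["region"]|(red&r)).astype(np.uint8),cv2.MORPH_CLOSE,np.ones((3,3))))
def box(x0,x1,y0,y1,z0,z1): return np.array([[x,y,z] for x in(x0,x1) for y in(y0,y1) for z in(z0,z1)])
B=[box(-.085,.085,-.118,.118,0,.004),box(-.075,.075,-.106,-.016,0.004,.026),box(-.075,.075,.016,.106,.004,.027),box(-.015,.015,-.145,-.105,.022,.027)]
def cost(q):
    s=0
    for p,m in zip(P,M):
        im=np.zeros(m.shape,np.uint8)
        for b in B: cv2.fillConvexPoly(im,np.round(cv2.convexHull(proj(p,tf(q,b)).astype(np.float32))*16).astype(np.int32),1,shift=4)
        s+=(im!=m).sum()
    return s
from scipy.optimize import minimize
best=min((minimize(cost,[.5,-.12,y],method="Nelder-Mead",options=dict(initial_simplex=[[.5,-.12,y],[.52,-.12,y],[.5,-.10,y],[.5,-.12,y+.1]])) for y in(-.1,0,.1)),key=lambda r:r.fun)
q=best.x; print(best.fun,[m.sum() for m in M],q,np.degrees(q[2]))
print("tab",tf(q,[0,-.128,.0245]),"turned",tf(q,[0,.128,.0295]))
for p,m,n in zip(P,M,"st"):
    im=p["image"].copy()
    for b in B: cv2.polylines(im,[np.round(cv2.convexHull(proj(p,tf(q,b)).astype(np.float32))).astype(np.int32)],True,(0,255,0),1)
    u=proj(p,tf(q,[0,0,.03]))[0].astype(int)
    cr=cv2.resize(im[u[1]-80:u[1]+80,u[0]-100:u[0]+100],None,fx=2,fy=2)
    if n=="s":o=cr
    else: cv2.imwrite("pics/fit.png",cv2.cvtColor(np.hstack([o,cr]),cv2.COLOR_RGB2BGR))
E
```

```text
0.69 7800 [array([199, 162]), array([311, 292])]
tab 0.73 3268 [206.7081 264.6496]
0.71 10463 [array([175, 269]), array([264, 406])]
tab 0.74 4087 [363.7472 217.174 ]
536.0 [np.uint64(7824), np.uint64(10482)] [ 0.499  -0.1812  0.0644] 3.6922686890345444
tab [[ 0.5073 -0.3089  0.0245]] turned [[ 0.4908 -0.0534  0.0295]]
```

View pics/fit.png

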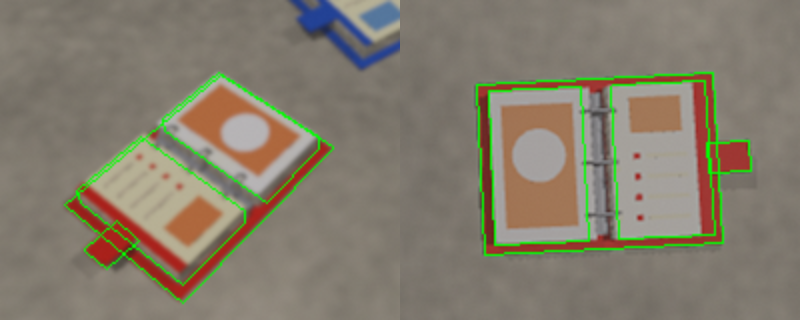

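The overlay matches the cover, stacks and tab in both views to about 1–2 mm. That puts the tab at (0.507, -0.309) with the spine yawed 3.7°. I'll approach it around the base.

```bash
python3 -m crank '[[0,0,68,-38,-26,2,1],[0,0,68,-38,-26,2,1],[0,0,68,-38,-26,2,1],[0,0,68,-38,-26,2,1],[0,0,68,-38,-26,2,1],[0,0,68,-38,-26,2,1],[0,0,68,-38,-26,2,1],[0,0,68,-38,-26,2,1],[0,0,68,-58,-68,8,1],[0,0,68,-58,-68,8,1],[0,0,68,-58,-68,8,1],[0,0,68,-58,-68,8,1]]' 30
```

```text
time_s: 2.0
eef_pos: [0.4516, 0.005, 0.1678]
tool_rot: [[-0.06, 0.998, 0.001], [0.998, 0.06, 0.001], [0.001, 0.001, -1.0]]
contact_force: [0.8, -0.2, 0.1]
gripper_width: 0.0854
```

```bash
python3 -m crank '[[0,0,0,-31,3.6,4,1],[0,0,0,-31,3.6,4,1],[0,0,0,-31,3.6,4,1],[0,0,0,-31,3.6,5,1],[0,0,0,-31,3.6,5,1],[0,0,0,-31,3.6,6,1],[0,0,0,-31,3.6,6,1],[0,0,0,-31,3.6,6,1],[0,0,0,-31,3.6,6,1],[0,0,0,-31,3.6,6,1]]'
python3 - <<'E'
from fit import *
s=telemetry.state(); print(s["eef_pos"],s["contact_force"],s["joint_pos"]);e=s["eef_pos"]
for n in("scene","top"):
    p=cam(n); im=p["image"].copy()
    for z in(.0245,):
        for X in ([.507,-.309,z],[e[0],e[1],e[2]]):
            u=proj(p,[X])[0]; cv2.drawMarker(im,tuple(np.round(u).astype(int).tolist()),(0,255,0) if X[2]==z else (255,0,255),cv2.MARKER_CROSS,6,1)
    u=u.astype(int); x=max(0,u[0]-70);y=max(0,u[1]-60)
    cr=cv2.resize(im[y:y+120,x:x+140],(560,480))[:, :400] if 0 else cv2.resize(im[y:y+140,x:x+130],(390,420))
    o=cr if n=="scene" else np.hstack([o,cr])
cv2.imwrite("pics/hov.png",cv2.cvtColor(o,cv2.COLOR_RGB2BGR))
E
```

```text
time_s: 3.0
eef_pos: [0.5066, -0.2983, 0.108]
tool_rot: [[-0.062, 0.998, 0.001], [0.998, 0.062, 0.002], [0.002, 0.001, -1.0]]
contact_force: [0.0, -0.5, -0.9]
gripper_width: 0.0851
[ 0.50658833 -0.29833323  0.10798855] [ 0.04791117 -0.45861414 -0.8596513 ] [  2.09866562  30.20862987  39.11767731  90.13207558 -20.30174574
  66.92473808  49.00963376]
```

View pics/hov.png

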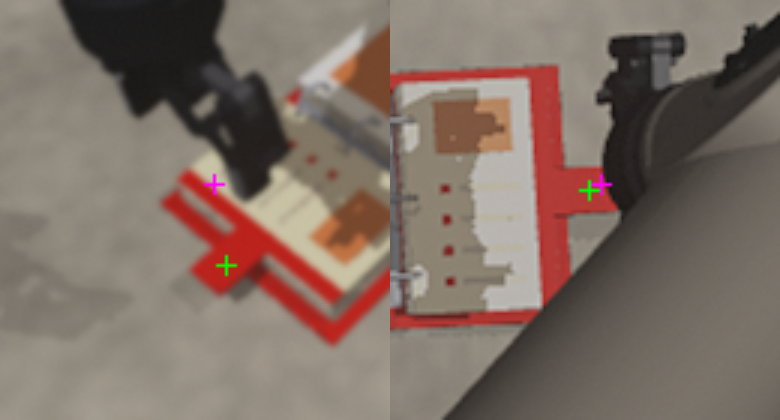

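```bash
python3 -m crank '[[0,0,0,-1.1,0,2,1],[0,0,0,-1.1,0,5,1],[0,0,0,-1.1,0,7,1],[0,0,0,-1.1,0,8,1],[0,0,0,-1.1,0,8,1],[0,0,0,-1.1,0,8,0.2],[0,0,0,-1.1,0,8,0.2],[0,0,0,-1.1,0,8,0.2],[0,0,0,-1.1,0,8,0.2],[0,0,0,-1.1,0,8,0.2],[0,0,0,-1.1,0,8,0.2]]' 30
python3 - <<'E'
from fit import *
s=telemetry.state(); print(s["eef_pos"],s["contact_force"],s["gripper_width"])
p=cam("scene"); im=p["image"]; cv2.imwrite("pics/grip.png",cv2.cvtColor(cv2.resize(im[210:330,120:280],(800,600)),cv2.COLOR_RGB2BGR))
E
```

```text
time_s: 4.2
eef_pos: [0.5064, -0.3116, 0.0278]
tool_rot: [[-0.059, 0.998, 0.0], [0.998, 0.059, -0.0], [-0.0, 0.0, -1.0]]
contact_force: [0.1, -0.4, -0.5]
gripper_width: 0.0171
[ 0.50636362 -0.31157151  0.02780639] [ 0.08539559 -0.38910281 -0.45802485] 0.017085470244604103
```

View pics/grip.png

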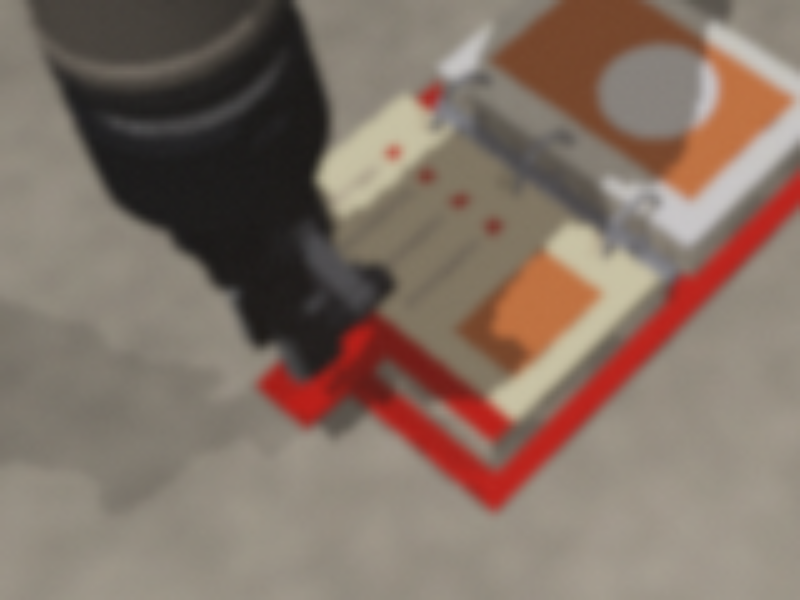

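```bash
python3 - <<'E'
from fit import *
s=telemetry.state(); e=s["eef_pos"];R=s["tool_rot"]; print(e,s["contact_force"],s["gripper_width"],s["torque"])
q=[.499,-.1812,.0644]
p=cam("scene"); im=cv2.resize(p["image"][210:330,120:280],(800,600),interpolation=cv2.INTER_CUBIC)
def pt(X): return tuple(np.round((proj(p,[X])[0]-[120,210]+.5)*5).astype(int).tolist())
for w_ in(-.0085,.0085):
  for z in(0,.014): cv2.drawMarker(im,pt(e+R@[0,w_,z]),(255,0,255) if z else (0,255,255),cv2.MARKER_CROSS,16,2)
for z in(.022,.027):
  c=[pt(X) for X in tf(q,[[-.015,-.145,z],[.015,-.145,z],[.015,-.105,z],[-.015,-.105,z]])]
  cv2.polylines(im,[np.array(c)],True,(0,255,0),1)
cv2.imwrite("pics/grip2.png",cv2.cvtColor(im,cv2.COLOR_RGB2BGR))
p=cam("top"); u=proj(p,[e])[0].astype(int);im=cv2.resize(p["image"][u[1]-50:u[1]+50,u[0]-60:u[0]+60],(720,600),interpolation=cv2.INTER_CUBIC)
cv2.imwrite("pics/grip3.png",cv2.cvtColor(im,cv2.COLOR_RGB2BGR))
E
```

```text
[ 0.50631276 -0.31157587  0.02775255] [-0.27322099 -0.56608308 -0.67575043] 0.016996788761349794 [-0.03962206  0.03356518 -0.00360807]
```

View pics/grip2.png

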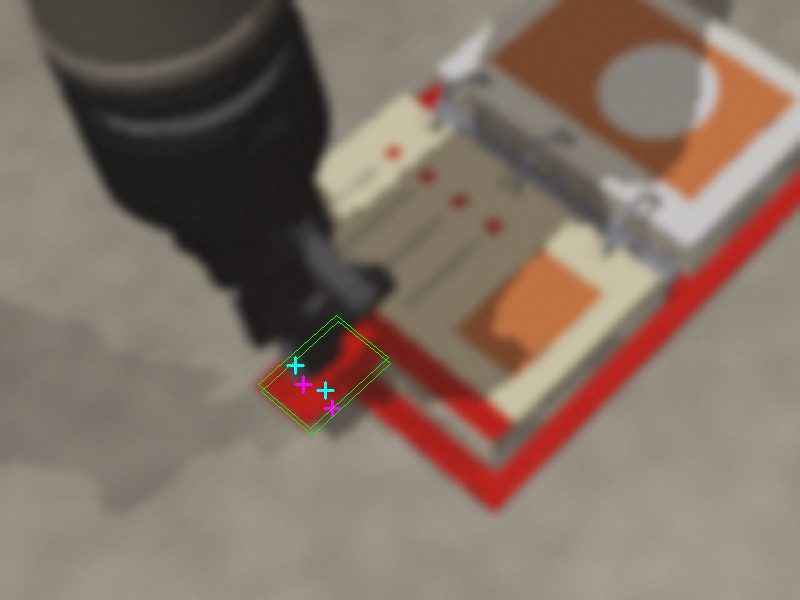

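View pics/grip3.png

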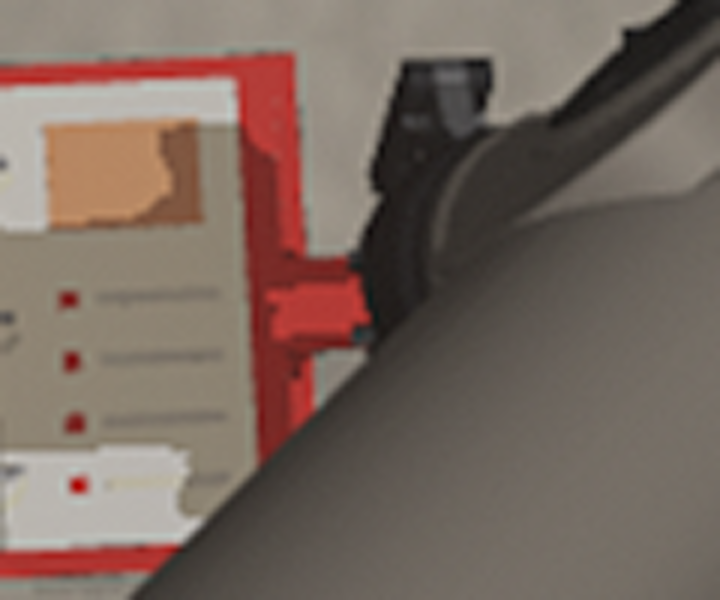

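```bash
python3 -m crank '[[0,0,0,0,0,0,0.6],[0,0,0,0,0,0,0.6],[0,0,0,0,0,0,0.6],[0,0,0,0,0,0,0.6]]' 30
cat > look.py <<'E'
from fit import *
import sys
s=telemetry.state(); e=s["eef_pos"];R=s["tool_rot"]; g=s["gripper_width"]/2; print(e,s["contact_force"],g*2,bot.tip_extent,s["joint_pos"])
p=cam("scene"); u=proj(p,[e])[0].astype(int)-[80,70]; u=np.clip(u,0,[400,300])
im=cv2.resize(p["image"][u[1]:u[1]+120,u[0]:u[0]+160],(800,600),interpolation=cv2.INTER_CUBIC)
def pt(X): return tuple(np.round((proj(p,[X])[0]-u+.5)*5).astype(int).tolist())
for w_ in(-g,g):
  for z in(0,.014): cv2.drawMarker(im,pt(e+R@[0,w_,z]),(255,0,255) if z else (0,255,255),cv2.MARKER_CROSS,16,2)
cv2.imwrite("pics/"+sys.argv[1],cv2.cvtColor(im,cv2.COLOR_RGB2BGR))
E
python3 look.py grip4.png
```

```text
time_s: 4.75
eef_pos: [0.5063, -0.3115, 0.0276]
tool_rot: [[-0.059, 0.998, -0.0], [0.998, 0.059, 0.0], [0.0, -0.0, -1.0]]
contact_force: [-0.9, 0.2, 0.4]
gripper_width: 0.0511
[ 0.50625069 -0.31154929  0.02761252] [-0.88885981  0.20599536  0.37352853] 0.05112218634463199 0.014 [  5.1163454   35.94246304  36.58836167  93.72943867 -24.23180947
  58.47179084  52.75915562]
```

View pics/grip4.png

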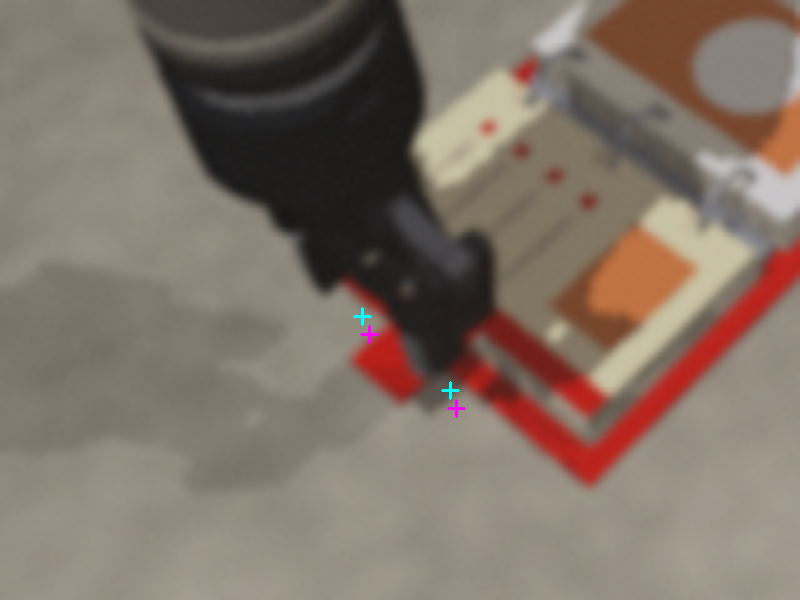

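Here the closed fingers passed over the tab: the width was 17 mm where the tab is 30 mm. In the picture the near finger end (430,375) also sits higher than the pose suggests. I'll lower in small steps, watching the force.

```bash
python3 -m crank '[[0,0,0,0,0,0.4,0.6],[0,0,0,0,0,0.8,0.6],[0,0,0,0,0,0.8,0.6]]' 30
python3 look.py grip5.png
```

```text
time_s: 5.1
eef_pos: [0.5057, -0.311, 0.0187]
tool_rot: [[-0.059, 0.998, -0.001], [0.998, 0.059, 0.001], [0.001, -0.001, -1.0]]
contact_force: [0.0, -0.0, -0.2]
gripper_width: 0.0514
[ 0.50569992 -0.31099623  0.01872851] [ 0.03369101 -0.03692021 -0.22199824] 0.05135512668989943 0.014 [  5.32634631  36.54598971  36.24405066  94.15375541 -24.63647406
  57.60433446  53.05986219]
```

View pics/grip5.png

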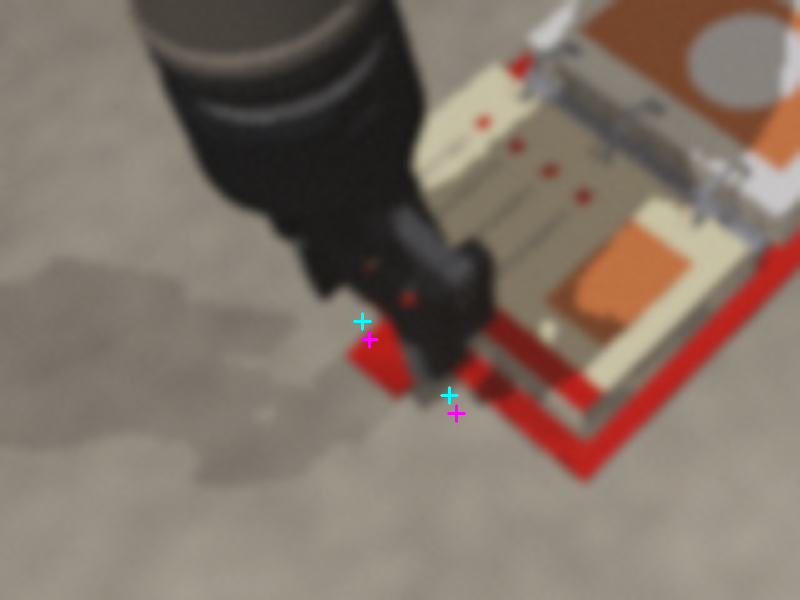

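```bash
python3 -m crank '[[0,0,0,0,0,0,0.2],[0,0,0,0,0,0,0.2],[0,0,0,0,0,0,0.2],[0,0,0,0,0,0,0.2]]' 30
python3 look.py grip6.png
```

```text
time_s: 5.55
eef_pos: [0.5064, -0.3116, 0.0198]
tool_rot: [[-0.059, 0.998, 0.0], [0.998, 0.059, -0.0], [-0.0, 0.0, -1.0]]
contact_force: [-0.3, -0.3, -0.4]
gripper_width: 0.0175
[ 0.50635797 -0.31159629  0.01977334] [-0.2572368  -0.28059775 -0.41121446] 0.01747373364387325 0.014 [  5.31859269  36.48422354  36.28426463  94.08811596 -24.62704536
  57.61661142  53.05319407]
```

View pics/grip6.png

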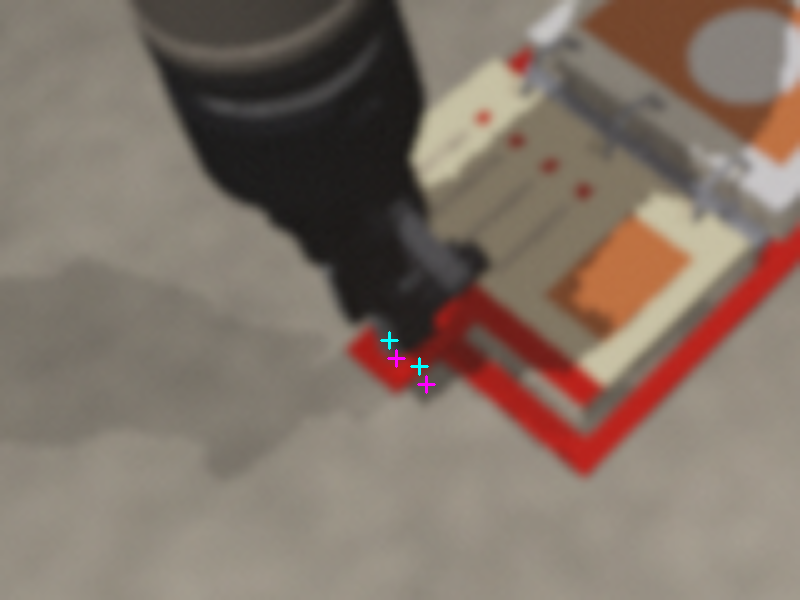

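```bash
python3 - <<'E'
from fit import *
s=telemetry.state(); e=s["eef_pos"];R=s["tool_rot"]
p=cam("top"); u=proj(p,[e])[0].astype(int)-[50,37]
im=cv2.resize(p["image"][u[1]:u[1]+75,u[0]:u[0]+100],(800,600),interpolation=cv2.INTER_CUBIC)
im=np.clip(im.astype(float)*1.5,0,255).astype(np.uint8)
def pt(X): return tuple(np.round((proj(p,[X])[0]-u+.5)*8).astype(int).tolist())
g=s["gripper_width"]/2
for y in(-g,g):
  for x in(-.011,.011): cv2.drawMarker(im,pt(e+R@[x,y,.010]),(0,255,255),cv2.MARKER_CROSS,16,1)
for y in(-g,g):
  for x in(-.011,.011): cv2.drawMarker(im,pt(e+R@[x,y,-.015]),(255,0,255),cv2.MARKER_CROSS,16,1)
cv2.imwrite("pics/top6.png",cv2.cvtColor(im,cv2.COLOR_RGB2BGR))
E
```

```text
(no output)
```

View pics/top6.png

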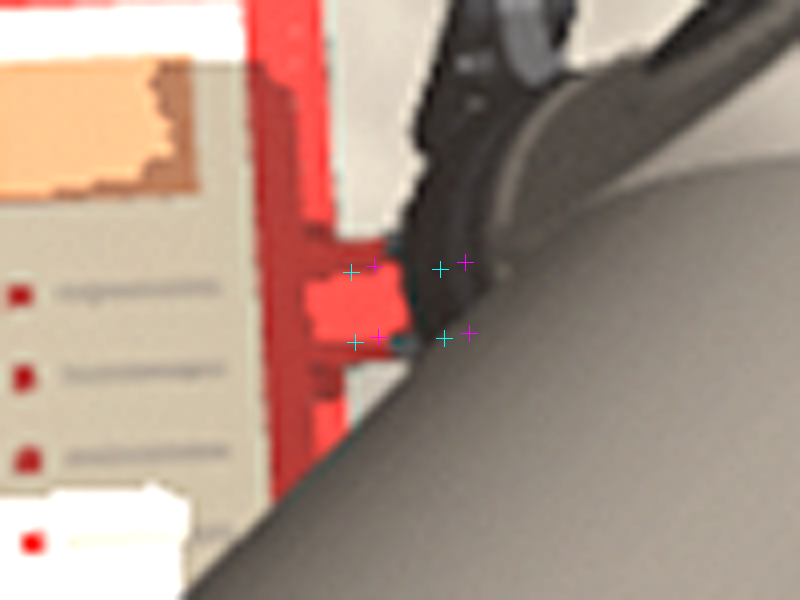

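```bash
python3 -m crank '[[0,0,0,0,0,0,0.6],[0,0,0,0,0,0,0.6],[0,0,0,0,0,0,0.6],[0,0,0,0,0,0.4,0.6],[0,0,0,0,0,0.6,0.6],[0,0,0,0,0,0.6,0.6]]' 30
python3 look.py grip7.png
```

```text
time_s: 6.25
eef_pos: [0.5059, -0.3112, 0.013]
tool_rot: [[-0.059, 0.998, -0.001], [0.998, 0.059, 0.001], [0.001, -0.001, -1.0]]
contact_force: [-0.3, 0.3, -0.3]
gripper_width: 0.0516
[ 0.50589994 -0.31115426  0.01303506] [-0.27152828  0.30672863 -0.25165115] 0.05155500478541552 0.014 [  5.48020932  36.95115938  36.02014482  94.39491638 -24.93602989
  56.97194514  53.28150235]
```

View pics/grip7.png

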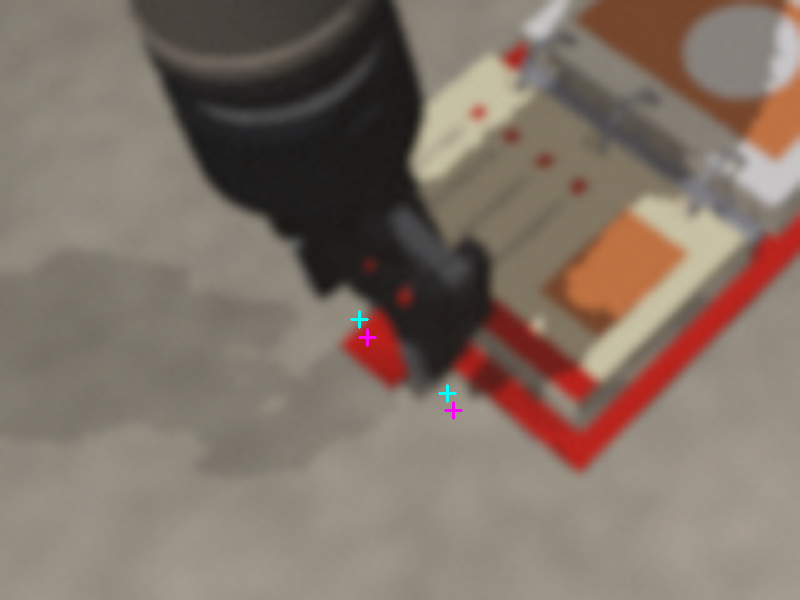

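```bash
python3 -m crank '[[0,0,0,0,0,0,0.2],[0,0,0,0,0,0,0.2],[0,0,0,0,0,0,0.2],[0,0,0,0,0,0,0.2]]' 30
python3 look.py grip8.png
```

```text
time_s: 6.7
eef_pos: [0.5064, -0.3116, 0.0137]
tool_rot: [[-0.059, 0.998, 0.0], [0.998, 0.059, -0.0], [-0.0, 0.0, -1.0]]
contact_force: [0.1, 0.2, 0.3]
gripper_width: 0.0173
[ 0.50635853 -0.31155232  0.01373819] [0.11661752 0.17728824 0.29316795] 0.017295701879937352 0.014 [  5.47382608  36.90789643  36.04676364  94.35313743 -24.93003757
  56.97678736  53.28012686]
```

View pics/grip8.png

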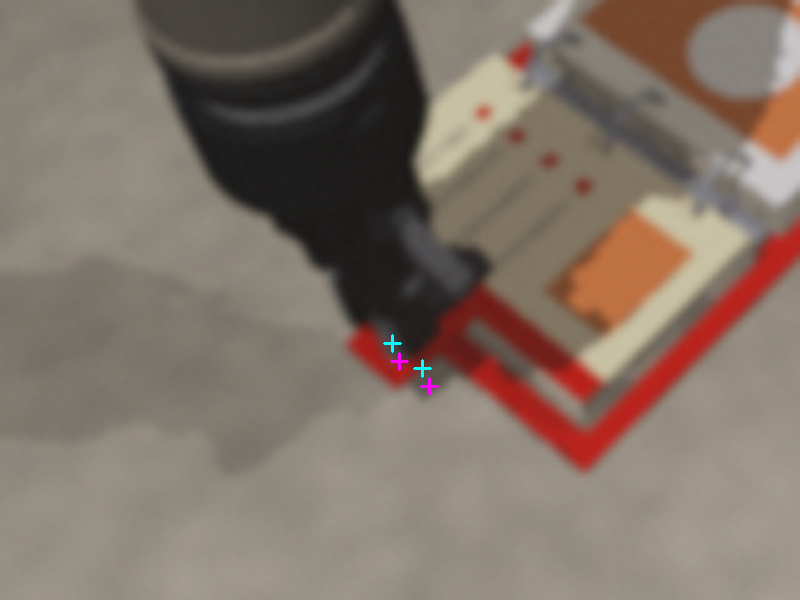

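Still closing above the tab at a nominal tip height of 0 with no contact. Both pictures put the real tips about 10 mm above the tab, roughly 35 mm higher than reported. I'll go on down slowly and check the force.

```bash
python3 -m crank '[[0,0,0,0,0,0,0.6],[0,0,0,0,0,0,0.6],[0,0,0,0,0,0.2,0.6],[0,0,0,0,0,0.4,0.6],[0,0,0,0,0,0.6,0.6],[0,0,0,0,0,0.6,0.6]]' 30
```

```text
time_s: 7.35
eef_pos: [0.506, -0.3112, 0.0071]
tool_rot: [[-0.059, 0.998, -0.001], [0.998, 0.059, 0.001], [0.001, -0.001, -1.0]]
contact_force: [0.1, -0.1, -0.3]
gripper_width: 0.0508
```

```bash
python3 -m crank '[[0,0,0,0,0,0.2,0.6],[0,0,0,0,0,0.4,0.6],[0,0,0,0,0,0.6,0.6]]' 30; python3 -m crank '[[0,0,0,0,0,0.2,0.6],[0,0,0,0,0,0.4,0.6],[0,0,0,0,0,0.4,0.6]]' 30
python3 look.py grip9.png
```

```text
time_s: 7.65
eef_pos: [0.5063, -0.3115, 0.0015]
tool_rot: [[-0.059, 0.998, -0.0], [0.998, 0.059, 0.0], [0.0, -0.0, -1.0]]
contact_force: [-0.9, 0.1, -0.2]
gripper_width: 0.0519
time_s: 7.95
eef_pos: [0.506, -0.3113, -0.0027]
tool_rot: [[-0.059, 0.998, -0.001], [0.998, 0.059, 0.0], [0.0, -0.001, -1.0]]
contact_force: [-0.6, -0.1, 1.5]
gripper_width: 0.0512
[ 0.50603594 -0.31129059 -0.00274041] [-0.63647965 -0.10850182  1.47176102] 0.05124399182996995 0.014 [  5.91464183  38.09057779  35.37723253  95.02878491 -25.75273214
  55.28840062  53.88630981]
```

View pics/grip9.png

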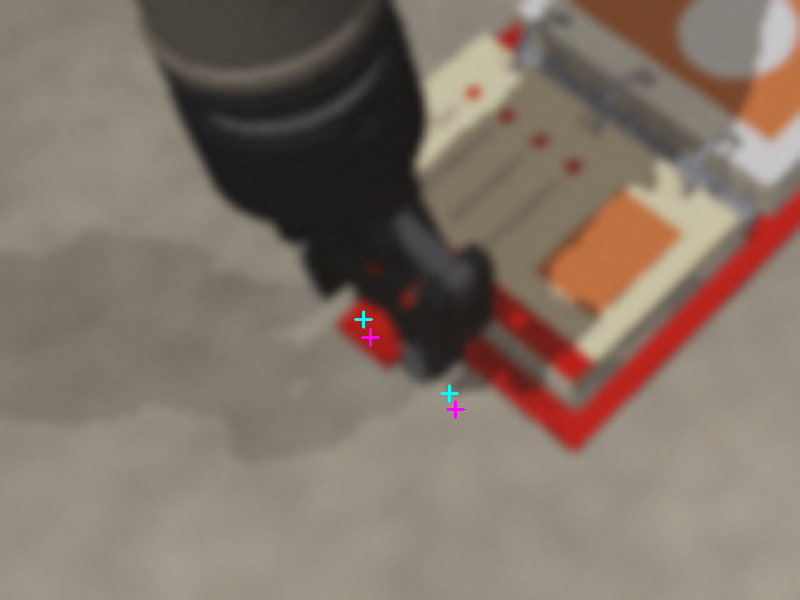

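```bash
python3 -m crank '[[0,0,0,0,0,0,0.25],[0,0,0,0,0,0,0.25],[0,0,0,0,0,0,0.25],[0,0,0,0,0,0,0.25]]' 30
python3 look.py grip10.png
```

```text
time_s: 8.4
eef_pos: [0.5065, -0.3116, -0.002]
tool_rot: [[-0.059, 0.998, 0.0], [0.998, 0.059, -0.0], [-0.0, 0.0, -1.0]]
contact_force: [-0.8, 0.7, 1.8]
gripper_width: 0.0284
[ 0.50651112 -0.31160708 -0.00204101] [-0.80328737  0.6546545   1.8459069 ] 0.028377842845899975 0.014 [  5.90876571  38.04542194  35.39704681  94.98701732 -25.74457136
  55.30003558  53.88571451]
```

View pics/grip10.png

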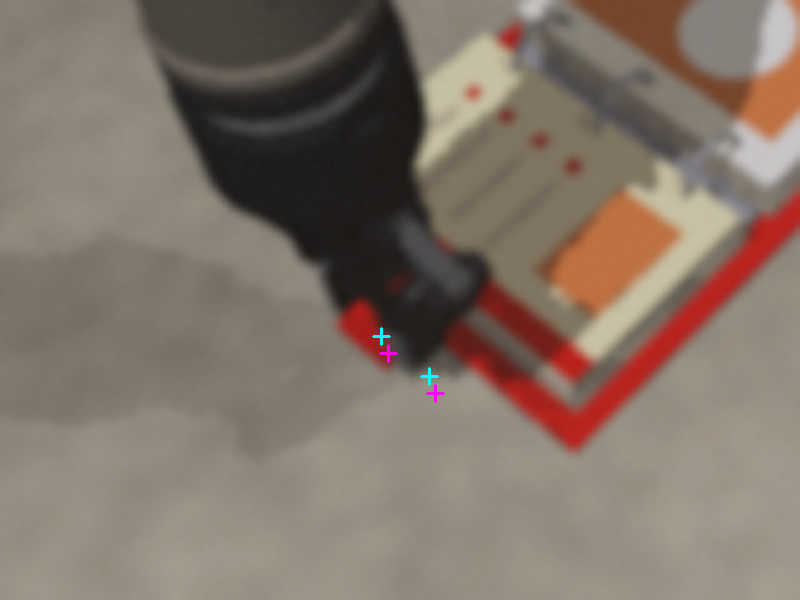

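Now the fingers stopped at 28.4 mm instead of the commanded 21, so the tab is held. I'll re-grip 5 mm deeper for safety.

```bash
python3 -m crank '[[0,0,0,0,0,0,0.5],[0,0,0,0,0,0,0.5],[0,0,0,0,0,0.3,0.5],[0,0,0,0,0,0.5,0.5],[0,0,0,0,0,0.5,0.5]]' 30; python3 -m crank '[[0,0,0,0,0,0,0.2],[0,0,0,0,0,0,0.2],[0,0,0,0,0,0,0.2]]' 40
python3 look.py grip11.png
```

```text
time_s: 8.95
eef_pos: [0.5059, -0.3112, -0.008]
tool_rot: [[-0.059, 0.998, -0.001], [0.998, 0.059, 0.001], [0.001, -0.001, -1.0]]
contact_force: [-0.3, -0.5, -0.4]
gripper_width: 0.0428
time_s: 9.25
eef_pos: [0.5065, -0.3114, -0.0073]
tool_rot: [[-0.059, 0.998, 0.0], [0.998, 0.059, 0.0], [0.0, 0.0, -1.0]]
contact_force: [1.3, -0.1, 0.5]
gripper_width: 0.0287
[ 0.50647261 -0.31144979 -0.0073005 ] [ 1.2997501  -0.07306744  0.4550023 ] 0.02868017153007256 0.014 [  6.04961142  38.43065205  35.171802    95.18505915 -26.0104422
  54.76604841  54.0778531 ]
```

View pics/grip11.png

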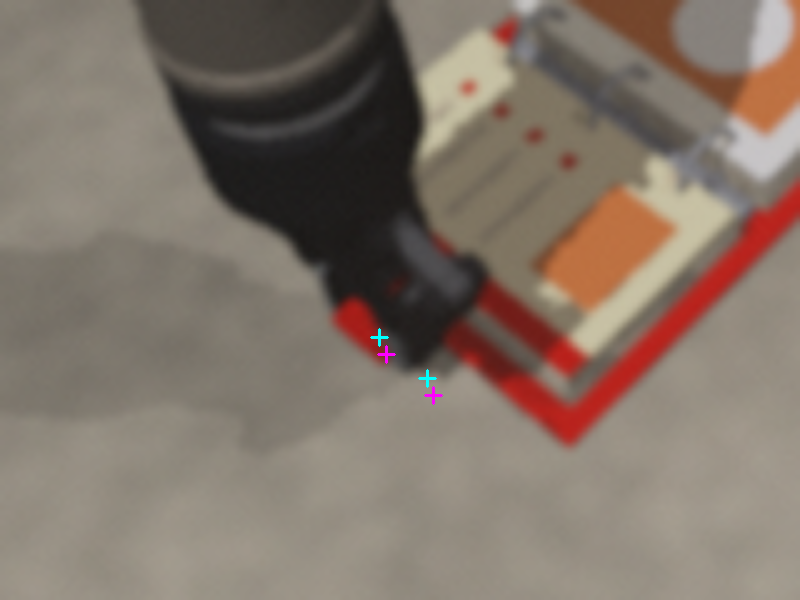

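```bash
python3 -m crank '[[0,0,0,0.04,0,-1.1,0.2],[0,0,0,0.15,0,-2.3,0.2],[0,0,0,0.4,0,-3.4,0.2],[0,0,0,0.7,0,-4.5,0.2],[0,0,0,0.7,0,-4.5,0.2]]' 40
python3 look.py arc1.png
```

```text
time_s: 9.8
eef_pos: [0.5058, -0.3018, 0.0387]
tool_rot: [[-0.061, 0.998, -0.0], [0.998, 0.061, 0.004], [0.004, -0.0, -1.0]]
contact_force: [0.1, 3.9, -3.1]
gripper_width: 0.0283
[ 0.50580391 -0.30179361  0.03872677] [ 0.14089508  3.89792626 -3.10155349] 0.028344321764603626 0.014 [  3.96941009  34.69973044  36.99763932  93.97496497 -23.62006828
  59.47455472  51.81673594]
```

View pics/arc1.png

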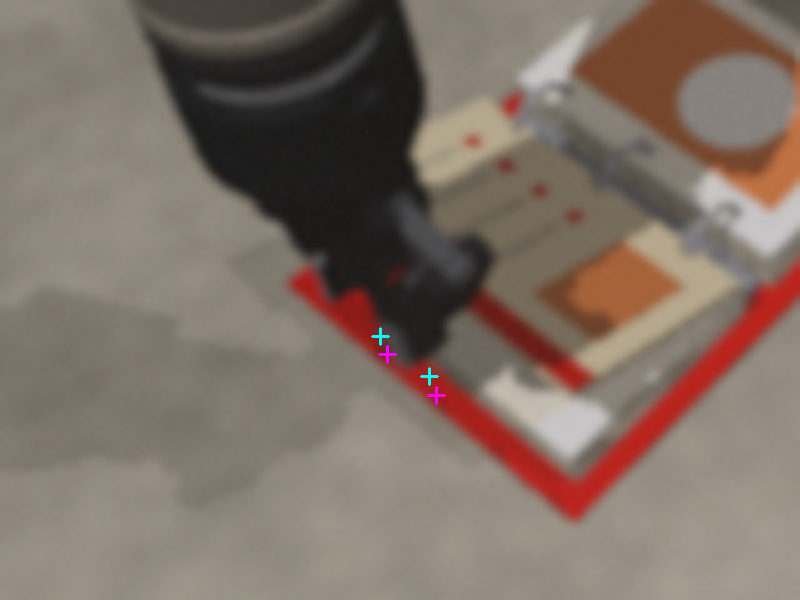

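The leaf is lifting with the tab: the stack below shows at (580,430), and forces are small. Continuing the arc.

```bash
python3 -m crank '[[0,0,0,0.4,0,-1.0,0.2],[0,0,0,0.9,0,-2.0,0.2],[0,0,0,1.5,0,-3.0,0.2],[0,0,0,2.2,0,-3.9,0.2],[0,0,0,2.9,0,-4.7,0.2],[0,0,0,3.8,0,-5.55,0.2],[0,0,0,3.8,0,-5.55,0.2]]' 40
python3 look.py arc2.png
```

```text
time_s: 10.55
eef_pos: [0.5034, -0.264, 0.0935]
tool_rot: [[-0.061, 0.998, -0.001], [0.998, 0.061, 0.003], [0.003, -0.001, -1.0]]
contact_force: [2.0, 5.1, -8.4]
gripper_width: 0.0286
[ 0.50336647 -0.26397081  0.09350329] [ 1.98580715  5.05601008 -8.39394142] 0.028577091677628147 0.014 [ -1.71006508  28.95182551  39.19154949  94.26781156 -19.9848316
  64.08768435  46.37682797]
```

View pics/arc2.png

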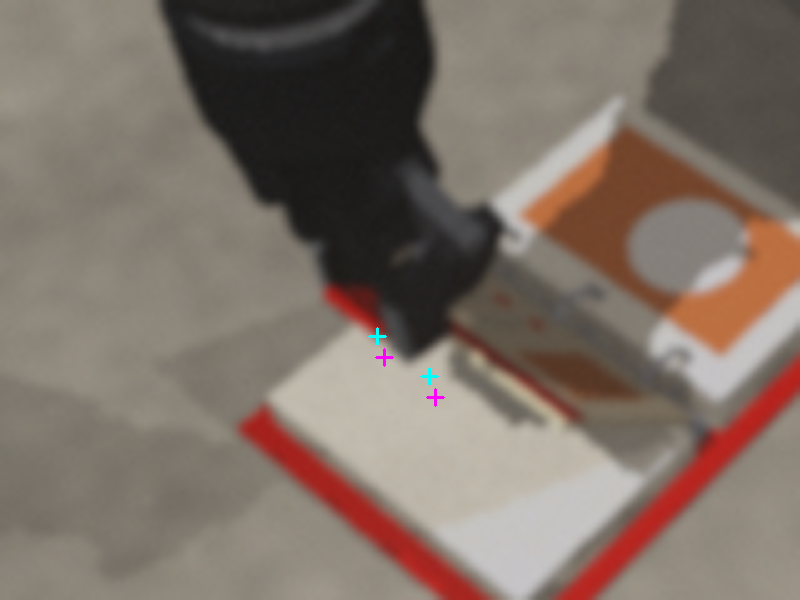

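```bash
python3 -m crank '[[0,0,0,0.8,0,-0.5,0.2],[0,0,0,1.6,0,-1.0,0.2],[0,0,0,2.5,0,-1.5,0.2],[0,0,0,3.5,0,-1.95,0.2],[0,0,0,4.6,0,-2.3,0.2],[0,0,0,5.7,0,-2.55,0.2],[0,0,0,6.8,0,-2.7,0.2],[0,0,0,7.9,0,-2.8,0.2],[0,0,0,7.9,0,-2.8,0.2]]' 40
python3 look.py arc3.png
```

```text
time_s: 11.5
eef_pos: [0.4988, -0.1888, 0.1237]
tool_rot: [[-0.06, 0.998, 0.001], [0.998, 0.06, -0.003], [-0.003, 0.001, -1.0]]
contact_force: [-2.5, -4.0, 6.4]
gripper_width: 0.0282
[ 0.49879301 -0.18882632  0.12371571] [-2.52534599 -4.02283389  6.40208572] 0.028241644810253253 0.014 [-11.66563353  22.75141177  40.39458426  98.0112974  -15.94366849
  65.00771138  36.72256669]
```

View pics/arc3.png

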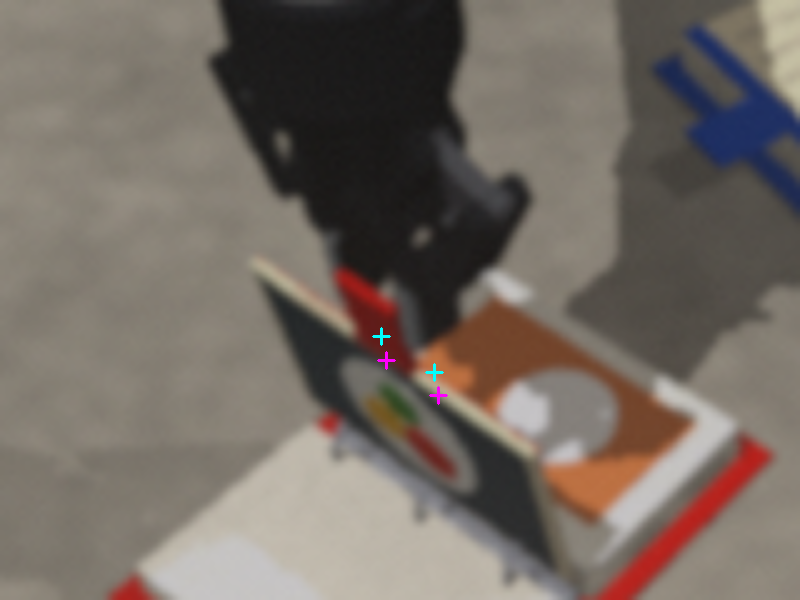

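The leaf is close to upright and held in the fingers, showing the dish picture at (410,425). Continuing over the top.

```bash
python3 -m crank '[[0,0,0,1.1,0,-0.1,0.2],[0,0,0,2.3,0,0,0.2],[0,0,0,3.4,0,0.25,0.2],[0,0,0,4.5,0,0.55,0.2],[0,0,0,5.5,0,1,0.2],[0,0,0,6.5,0,1.45,0.2],[0,0,0,7.45,0,2.05,0.2],[0,0,0,8.35,0,2.65,0.2],[0,0,0,8.35,0,2.65,0.2]]' 40
python3 look.py arc4.png
```

```text
time_s: 12.45
eef_pos: [0.493, -0.1021, 0.0932]
tool_rot: [[-0.062, 0.998, -0.003], [0.998, 0.062, 0.001], [0.002, -0.003, -1.0]]
contact_force: [-0.3, -0.2, -0.2]
gripper_width: 0.0172
[ 0.49298176 -0.10206449  0.09321477] [-0.31255065 -0.15808327 -0.21958695] 0.017210177671787247 0.014 [-20.63620322  21.16552507  38.80443822 104.42491446 -15.19969528
  59.87201374  27.58015026]
```

View pics/arc4.png

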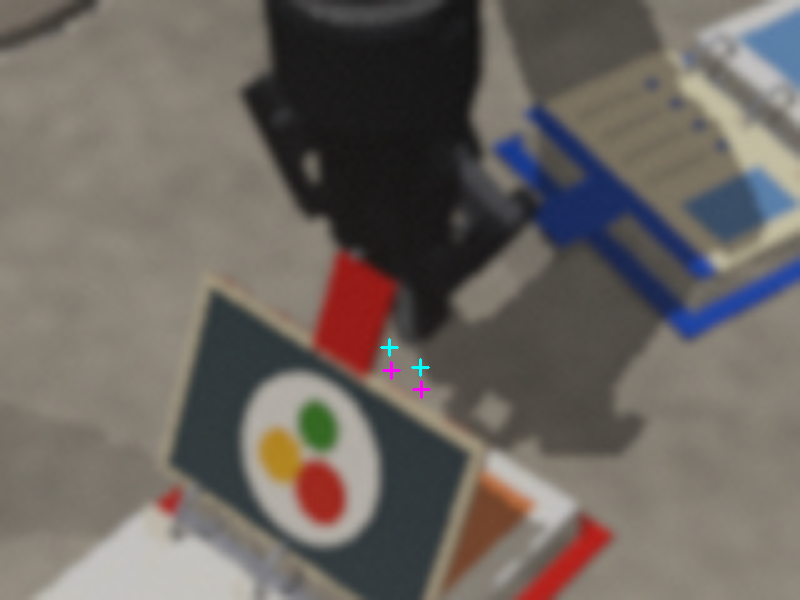

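The tab slipped out just past upright; the leaf leans to the left side around px (330,440). The gripper stands on its +y side. I'll check whether the leaf is moving.

```bash
python3 -m crank '[[0,0,0,1.0,0,0,0.2],[0,0,0,2.0,0,0.5,0.2]]' 40
python3 look.py arc5.png
```

```text
time_s: 12.7
eef_pos: [0.4937, -0.0847, 0.0904]
tool_rot: [[-0.057, 0.998, 0.002], [0.998, 0.057, -0.0], [-0.0, 0.002, -1.0]]
contact_force: [0.1, 1.1, 0.4]
gripper_width: 0.0172
[ 0.49368366 -0.08472536  0.09035221] [0.06829532 1.07871332 0.397562  ] 0.017221742961361086 0.014 [-22.67911667  20.77750419  38.60630387 105.31966868 -14.993818
  58.9124282   25.19841853]
```

View pics/arc5.png

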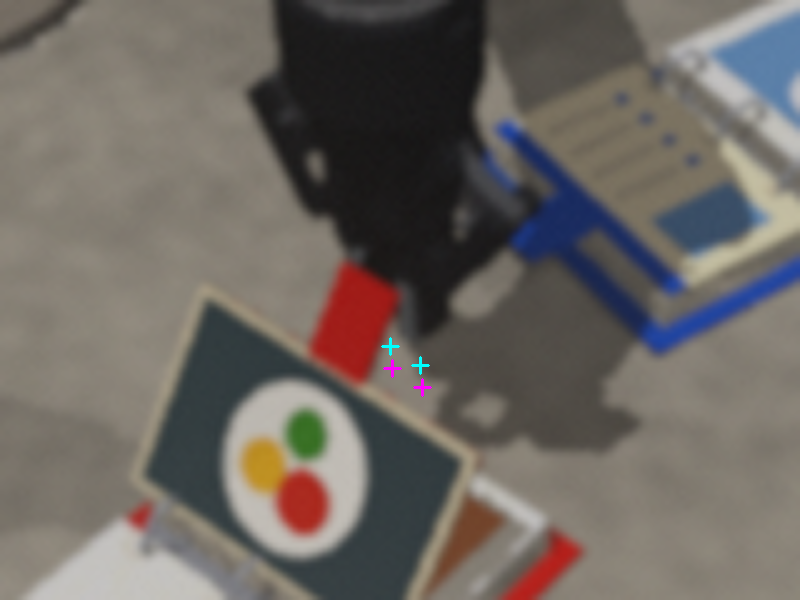

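The leaf leans on the closed fingers and follows them down, with its tab at (350,320). So I'll ease it down on the fingers, moving outward and down together.

```bash
python3 -m crank '[[0,0,0,0.9,0,0.9,0.2],[0,0,0,1.8,0,1.8,0.2],[0,0,0,2.8,0,2.8,0.2],[0,0,0,3.5,0,3.8,0.2],[0,0,0,4.2,0,4.8,0.2],[0,0,0,4.2,0,4.8,0.2]]' 40
python3 look.py arc6.png
```

```text
time_s: 13.35
eef_pos: [0.4886, -0.0406, 0.0397]
tool_rot: [[-0.061, 0.998, -0.004], [0.998, 0.061, 0.001], [0.001, -0.004, -1.0]]
contact_force: [-0.7, 2.2, 1.6]
gripper_width: 0.0171
[ 0.48859877 -0.04056231  0.03971743] [-0.73901572  2.15106193  1.55871285] 0.01713926859469192 0.014 [-25.67123194  23.78808065  36.21818946 109.56509402 -17.52517571
  52.43444156  22.62219648]
```

View pics/arc6.png

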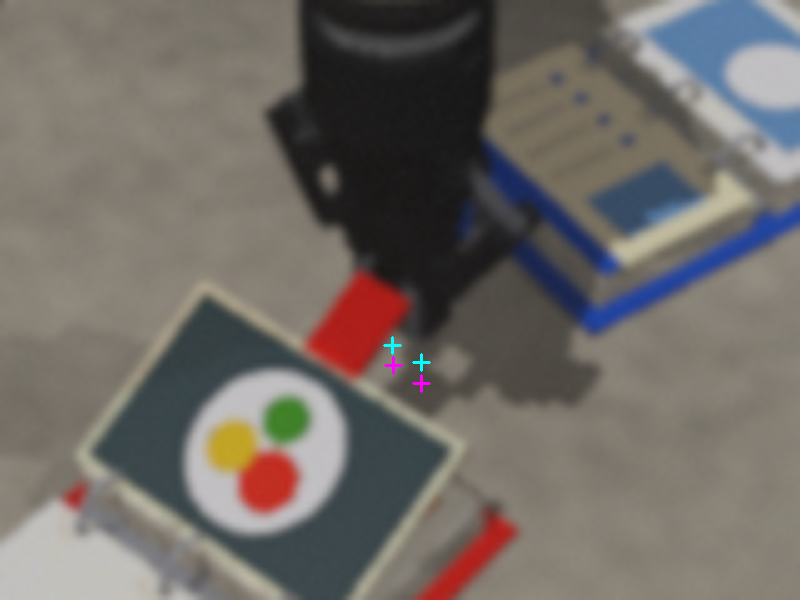

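```bash
python3 -m crank '[[0,0,0,0.5,0,1,0.2],[0,0,0,1.0,0,2,0.2],[0,0,0,1.4,0,2.8,0.2],[0,0,0,1.4,0,2.8,0.2]]' 40
python3 look.py arc7.png
```

```text
time_s: 13.8
eef_pos: [0.4886, -0.0279, 0.0123]
tool_rot: [[-0.06, 0.998, -0.002], [0.998, 0.06, -0.0], [0.0, -0.002, -1.0]]
contact_force: [-0.8, 1.5, -0.3]
gripper_width: 0.0168
[ 0.48858776 -0.02788446  0.01230549] [-0.76697711  1.5084314  -0.27167828] 0.01680776546456941 0.014 [-25.96157955  26.01866717  34.85008809 111.16095909 -19.43600703
  48.81048293  22.62359105]
```

View pics/arc7.png

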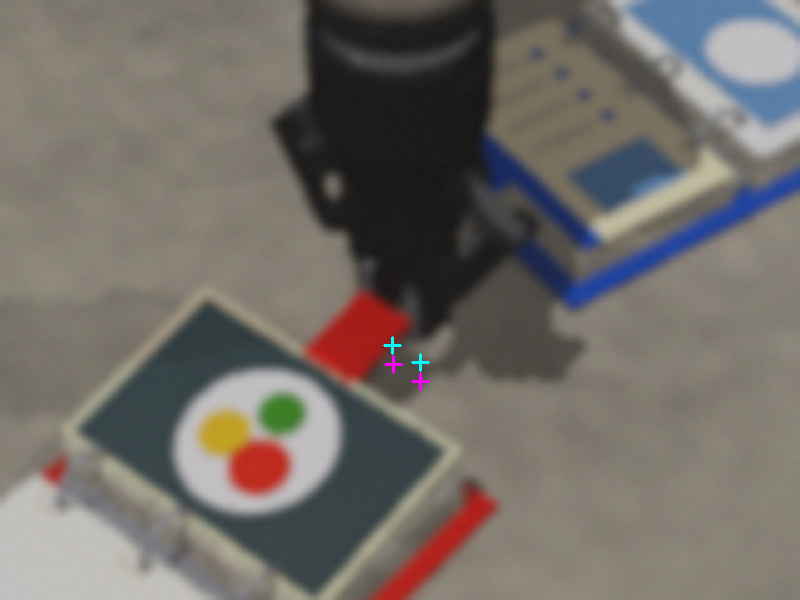

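```bash
python3 -m crank '[[0,0,0,0.4,0,0.7,0.2],[0,0,0,0.8,0,1.2,0.2],[0,0,0,1.2,0,1.2,0.2],[0,0,0,1.6,0,1.2,0.2],[0,0,0,2.0,0,1.2,0.2],[0,0,0,2.0,0,1.2,0.2]]' 40
python3 look.py arc8.png
```

```text
time_s: 14.45
eef_pos: [0.4886, -0.0076, 0.0019]
tool_rot: [[-0.061, 0.998, 0.001], [0.998, 0.061, 0.0], [0.0, 0.001, -1.0]]
contact_force: [0.1, 0.4, -0.2]
gripper_width: 0.0168
[ 0.48862463 -0.00763606  0.00186055] [ 0.05176404  0.38552708 -0.1763917 ] 0.01683367940254683 0.014 [-27.75258276  26.76470127  34.15236792 111.87995658 -20.18113685
  47.24439957  20.92279683]
```

View pics/arc8.png

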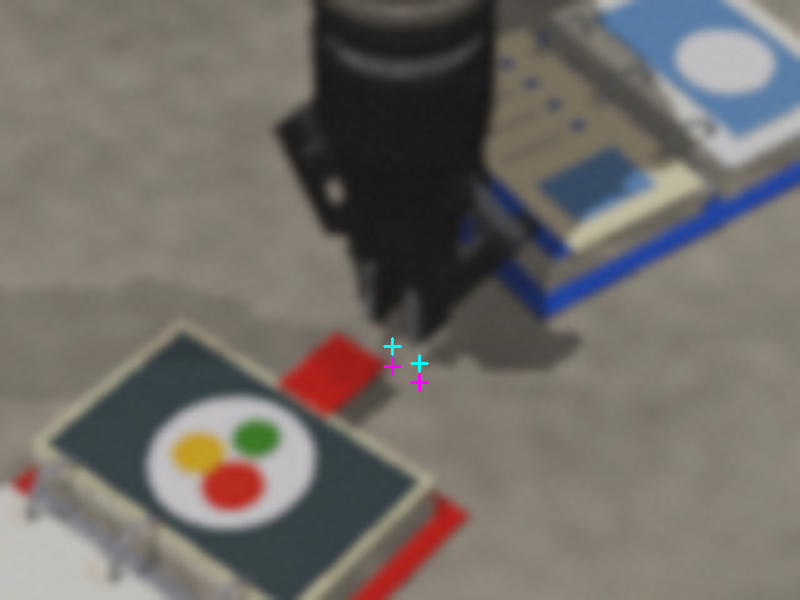

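The leaf is flat on the left and clear of the fingers. Retreating straight up.

```bash
python3 -m crank '[[0,0,0,0,0,-2,0.2],[0,0,0,0,0,-5,0.2],[0,0,0,0,0,-9,0.2],[0,0,0,0,0,-13,0.2],[0,0,0,0,0,-17,0.2],[0,0,0,0,0,-20,0.2],[0,0,0,0,0,-20,0.2],[0,0,0,0,0,-20,0.2]]' 40
python3 - <<'E'
from fit import *
s=telemetry.state();print(s["contact_force"],s["eef_pos"])
for n in("scene","top"):
    p=cam(n); save(p,n+"9.png")
    for k in("red_tab","red_leaf","blue_leaf"):
        for d in find_in(k,p): print(n,k,d["conf"],w(p,d["xyz"]))
E
```

```text
time_s: 15.3
eef_pos: [0.4886, -0.0088, 0.2022]
tool_rot: [[-0.059, 0.998, 0.002], [0.998, 0.059, 0.001], [0.0, 0.002, -1.0]]
contact_force: [-1.4, 0.4, -1.2]
gripper_width: 0.0168
[-1.35619546  0.42893807 -1.24250038] [ 0.48858848 -0.00878464  0.20215418]
scene red_tab 0.56 [ 0.49905851 -0.12030563  0.03458534]
scene red_leaf 0.96 [ 0.4995764  -0.1233641   0.03498223]
scene blue_leaf 0.78 [0.45221619 0.12334086 0.02631039]
top red_tab 0.75 [ 0.49258833 -0.1193775   0.02997736]
top red_leaf 0.66 [ 0.49686807 -0.11561659  0.03284778]
```

View pics/scene9.png

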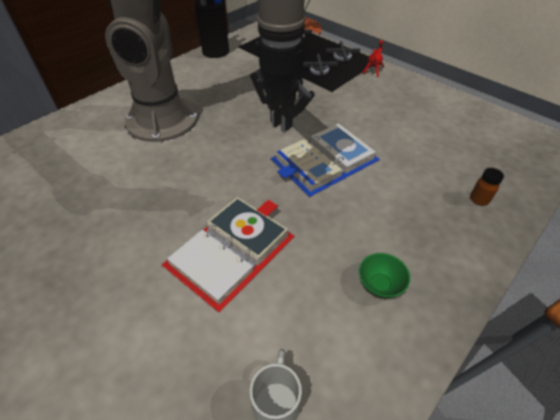

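View pics/top9.png

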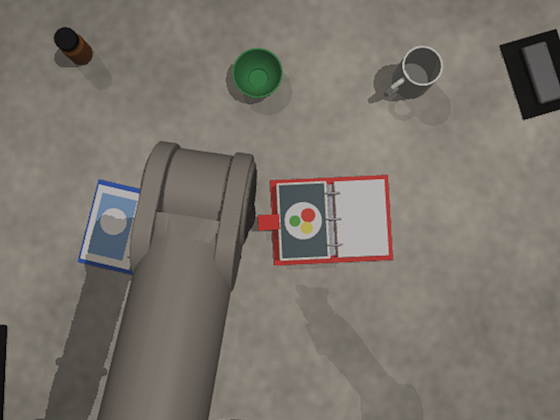

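The pictures show the red leaf flat on the left with the dish up (scene px (247,228), tab at (267,208)). The blue leaf is unchanged at (288,172), and the arm is clear of everything. Handing in.

```bash
python3 -c "
from workcell import bot
print(bot.close_job())"
```

```text
the job is handed in; nothing more can be done
None
```

The red binder's leaf is turned over and lies flat on its left side with the dish picture showing, and I handed the job in at about 15.4 s. In the last pictures the fingers are clear of it, with the tool about 20 cm up.

**Blue leaf:** it was never touched. It looks unchanged in the last scene picture, and the network puts it at the same spot there as at the start. In the last top picture the arm hid it, so that view could not confirm it.

**What did not go as planned:**
- **Wrong height:** the first three closings passed above the tab. The fingertips stood roughly 35 mm higher than the reported position implied, so I lowered step by step until the fingers stopped on the tab at 28 mm. I never found the cause.
- **Lost grip:** I took the tab by pinching it and carried the leaf past upright, but it slipped out of the fingers there. It leaned on the closed fingers, and I eased it down on them until it was flat, so the last part was supported rather than held.

The forces I read at the end of each move stayed below about 11 N.

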